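# Put the round base away in the push-latch case

## Task

On the plywood case, press down the loose (near) edge of the flush cover and let go so that it pops open, push the round metal base along the case top with the fingers until it drops into the opened compartment, then press the cover down again until it latches shut. Only press and push: do not pick the base up. Leave the square base, the figures and everything else standing where they are, and finish clear of everything.

Things in the scene. Friction and masses are not known exactly. Their poses are not given: they have to be found in the camera images.
- case: fixed plywood case, 240 (its x) x 260 (y) mm; flat top (deck) 70 mm above the origin, which is the centre of its underside; +x points away from the robot, y along the cover's hinge. Compartment opening in the deck: x 0 to 88, y -90 to 90 mm; its floor 10 mm above the origin. The near half of the deck (x -120 to 0) carries the two bases; a knight stands in each far corner (x 105, y +/-110).
- lid (a joint): angle of the dark wood cover (rad): 0 shut, flush; 0.85 popped open; -0.09 pressed in to its stop. Push-push latch: press the shut cover to its stop (7 mm down at the loose edge, 3 to 6 N) and let go: it springs open in about 0.7 s and stays up. Press the open cover down past flush to the same stop and let go: it latches shut. A shorter press may change nothing.
- lid_edge (a point): where the cover is pressed: on its upper face, mid-width, 10 mm in from the loose edge (aluminium strip, nearest the robot). Cover 83 (x) x 175 (y) x 6 mm; hinge axis along case y at case x 86, z 67 mm; the point lies 73 mm from it, turns with the cover, its x runs from loose edge to hinge. Open, the loose edge is at case x 31 mm, 62 mm above the deck.
- round_c (a point): centre (half-way up) of the round metal base: loose disc, 40 mm diameter, 10 mm high, chamfered top rim, about 60 g, on the near half of the deck, left or right, 42 to 56 mm from the middle, straight in front of the compartment, nothing between; any push along case +x takes it in
- square_c (a point): bystander: centre (half-way up) of the square metal base, 38 by 38 by 10 mm, loose on the other side of the near half of the deck
- knight_l: bystander: pewter miniature figure with a pike, standing on a round foot; origin at the centre of its underside. 60 mm tall, 26 mm wide, on the deck's far left corner
- knight_r: bystander: pewter miniature figure with a pike, standing on a round foot; origin at the centre of its underside. 60 mm tall, 26 mm wide, on the deck's far right corner
- pikeman: bystander: pewter miniature figure with a pike, standing on a round foot; origin at the centre of its underside. 70 mm tall, 31 mm wide, on the table left of the case
- archer: bystander: pewter miniature figure with a pike, standing on a round foot; origin at the centre of its underside. 70 mm tall, 31 mm wide, on the table right of the case
- glue: bystander: white glue bottle, 36 mm in diameter, 100 mm tall, on the table right of the case; origin under its centre
- flask: bystander: steel vacuum flask, 76 mm in diameter, 280 mm tall, on the table far to the left; origin under its centre
Mind the look-alikes: they are no part of the job. What is shaped like the part that bears round_c but yellow is not meant.

How it is judged:
By the outcome, as a careful person would: the job done as asked, in the order asked, and still so for the second after the job is handed in, with the robot touching nothing.
It also fails if it takes over 48 s, if anything falls off the work surface, if the arm or the gripper's body presses on something with over 40 N, if the wrist force passes 120 N, or if a joint passes its speed limit or range.

## Robot

A 6-joint arm with a two-finger parallel gripper is mounted at the origin on the work surface. World frame = base frame: x ahead of the robot, y to its left, z up, the work surface at z = 0. Lengths are in m, angles in rad, forces in N, time in s.
With the tool pointing down it reaches from about 0.3 to 0.825 m from the base axis. Payload 5.4 kg.
Tool frame: the origin (TCP) lies at the very end of the fingers, on their centre line; the grasp point (between the pads) lies tcp_to_grasp behind it (tcp_to_grasp is the distance from the TCP to the grasp point, in m); z points along the fingers, x is the direction in which the jaws open and shut, and the axes are right-handed (so a half turn about z gives the same grasp; the last joint's range is limited). The gripper opens to 92 mm and grips with 3 to 60 N. Pads are 20 mm wide; open, the fingers measure 128 mm over their backs; the gripper's body (75 mm by 189 mm) begins 69 mm behind the grasp point.
Start: joints at [-0.21, 0.158, 1.597, -0, 1.386, -0.21], TCP at [0.575, -0, 0.215] pointing down, gripper open.
Joint ranges: [-2.91, 2.91], [-0.94, 2.29], [0.18, 2.7], [-1.29, 4.43], [0.17, 2.64], [-3, 3]. Speed limits (rad/s): [2.57, 2.57, 3.14, 3.14, 3.14, 3.14].

## Interface

Orientations are given as a 3x3 rotation matrix whose columns are the frame's x, y, z axes.
In Python, from cell import * gives the robot as it stands.
- The arm moves only by the shell command python3 -m pendant 'ROWS' [OPENING]. ROWS is JSON, a list of rows, each an object of numbers: "x", "y", "z": the shift along the tool's x, y, z in m; "turn": the turn about the tool's z in degrees. A call has 1 to 10 rows; each row is the pose to reach, as a shift and turn from the pose commanded when the call began, along the tool's axes at that moment; what a row does not reach only later rows make up. A row lasts 1/10 s, in which the tool goes at most 50 mm and 8.59 degrees, less where a joint would pass 70% of its speed; a pose out of reach is approached as far as the arm can. A call with a gripper value outside its range is refused whole. OPENING is the opening, from 0 (shut) to 1 (fully open), set as the call begins (- or left out, the last holds). The fingers move at their own pace and stop on an object; the grip force is fixed at half the most. Time passes only in rows, so rows that repeat a pose let the fingers close. It gives the time, the measured TCP pose, the force and the opening at its end, in the units of the state.
- get_state(): the state, without advancing time (a new reading comes with each control period).
- get_image(name): name is "scene" or "side" or "wrist"; returns the picture (480x640x3 uint8, blue, green, red); there is no depth.
- camera_info(name): a dict with "K" (3x3 intrinsics, pixels), "extrinsics" (4x4, takes a point from camera to world coordinates). Camera axes: x right, y down, z forward; pixel columns grow to the right and rows downward; lengths in m; the calibration is good to about 2 mm. A picture is of the moment at which its call begins: read the wrist's pose just before it. camera_info takes no time and is no camera call; for the wrist camera it gives the pose at the moment of the call.
- hand_in(): hands the job in, once; it reports no verdict.
The state is a dict: "t": time; "joint_positions": joint angles; "qd": joint speeds; "effort": joint torques, N m; "ee_pos": TCP position; "tcp_rot": TCP orientation; "wrist_force": force on the tool from outside, world axes, zero at the start; "torque": the same for the moment, N m; "width": finger opening in m.
Only numpy, scipy, OpenCV 4.12 (cv2) and the standard library are available. Lean on these libraries where they do the work, as an engineer would, in place of code of your own. Each camera call takes 0.05 s, during which the arm holds its last target.

## Working session

There is one attempt and no reset: what is moved stays moved. The work goes in short steps, Python scripts to look and compute and a shell command to move; the robot and the scene stay as the last step left them, time stands still between calls to the robot, and variables do not carry over. Pictures are saved under pics/ and viewed, and the job is handed in when it is done.

```bash
mkdir -p pics; ls; python3 - <<'E'
from cell import *
import cv2,numpy as np
np.set_printoptions(precision=4,suppress=True)
for n in ["scene","side","wrist"]:
    c=camera_info(n);print(n,c["K"],c["extrinsics"])
    cv2.imwrite(f"pics/{n}0.png",get_image(n))
s=get_state();print(s["t"],s["ee_pos"],s["tcp_rot"],s["width"],s["wrist_force"])
E
```

```text
pics
scene [[500.8159   0.     314.2485]
 [  0.     500.8159 238.1474]
 [  0.       0.       1.    ]] [[ 0.346   0.754  -0.5583  1.1156]
 [ 0.9381 -0.2862  0.1948 -0.1094]
 [-0.0129 -0.5912 -0.8064  0.8598]
 [ 0.      0.      0.      1.    ]]
side [[435.4006   0.     315.3313]
 [  0.     435.4006 245.6814]
 [  0.       0.       1.    ]] [[ 0.6807 -0.377   0.6281  0.0468]
 [-0.7325 -0.3582  0.5789 -0.3866]
 [ 0.0067 -0.8542 -0.52    0.502 ]
 [ 0.      0.      0.      1.    ]]
wrist [[428.5583   0.     310.819 ]
 [  0.     428.5583 237.1672]
 [  0.       0.       1.    ]] [[ 1.     -0.0002 -0.004   0.5757]
 [-0.0013 -0.9634 -0.2682  0.0756]
 [-0.0037  0.2682 -0.9634  0.3834]
 [ 0.      0.      0.      1.    ]]
0.15 [0.5745 0.0001 0.2138] [[ 1.      0.     -0.0015]
 [ 0.     -1.      0.0003]
 [-0.0015 -0.0003 -1.    ]] 0.09201343965864368 [-0.6003  0.3333  0.0698]
```

```bash
python3 -c "
from cell import *
print([x for x in dir() if not x.startswith('_')]); print(globals().get('tcp_to_grasp'))"
```

```text
['MotionError', 'camera_info', 'get_image', 'get_state', 'hand_in', 'tcp_to_grasp']
0.0187
```

View pics/scene0.png

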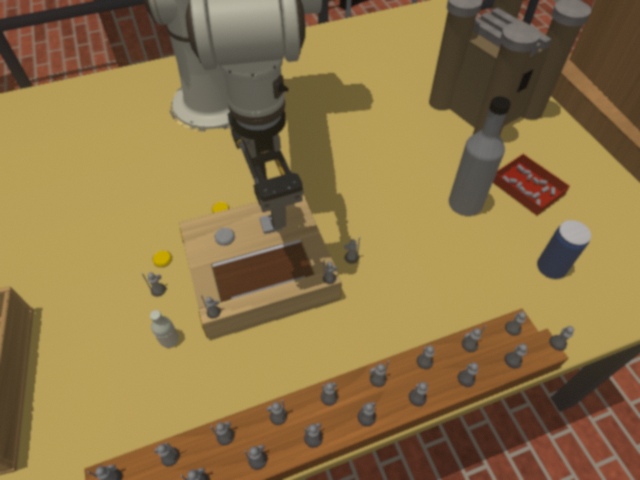

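View pics/side0.png

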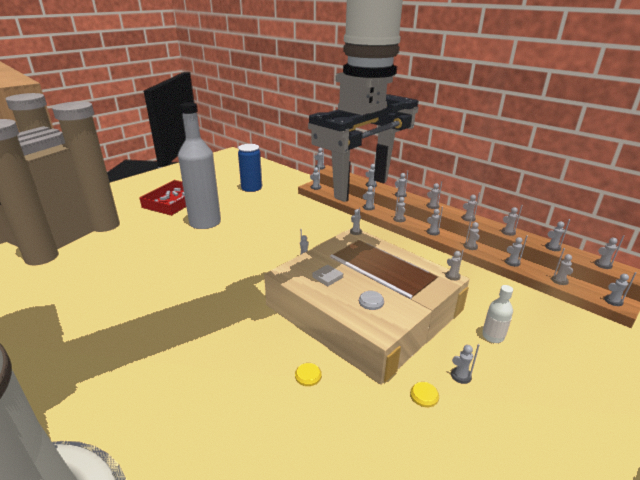

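View pics/wrist0.png

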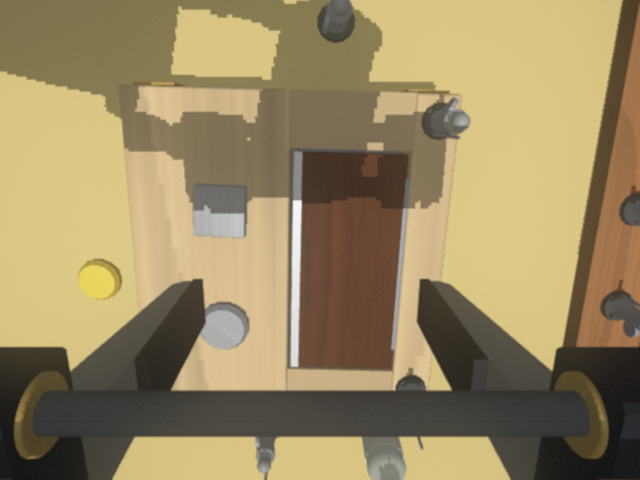

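The wrist view shows the round base at (224,326), the square base at (220,211), and the aluminium strip running from (296,151) to (295,368). The yellow discs are on the table. Next I convert these to world positions.

```bash
cat > h.py <<'E'
from cell import *
import cv2,numpy as np
np.set_printoptions(precision=4,suppress=True)
def ray(ci,uv,z):
    K=np.array(ci["K"]);T=np.array(ci["extrinsics"])
    d=T[:3,:3]@np.linalg.solve(K,[uv[0],uv[1],1.]);o=T[:3,3]
    return o+d*(z-o[2])/d[2]
def proj(ci,p):
    K=np.array(ci["K"]);T=np.linalg.inv(np.array(ci["extrinsics"]))
    q=K@(T[:3,:3]@np.array(p)+T[:3,3]);return q[:2]/q[2]
E
python3 - <<'E'
from h import *
c=camera_info("wrist")
for n,uv,z in [("strip TL",(292,151),.07),("strip BL",(290,368),.07),("lid TR",(409,153),.07),("disc",(224,326),.08),("discL",(200,326),.078),("discR",(249,326),.078),("sq tl",(194,184),.08),("sq tr",(246,186),.08),("sq br",(245,238),.08),("sq bl",(194,235),.08),("case TL",(121,86),.07),("case TR",(461,95),.07)]:
    print(n,ray(c,uv,z))
for n,uv,cam in [("disc",(372,298),"side"),("sq",(328,273),"side"),("disc",(224,235),"scene"),("sq",(270,224),"scene")]:
    print(cam,n,ray(camera_info(cam),uv,.08))
for n,pts in [("wrist",(60,70,480,400)),("side",(255,230,480,400)),("scene",(170,180,350,340))]:
    im=cv2.imread(f"pics/{n}0.png")[pts[1]:pts[3],pts[0]:pts[2]]
    f=min(800/im.shape[1],600/im.shape[0]);cv2.imwrite(f"pics/{n}0z.png",cv2.resize(im,None,fx=f,fy=f));print(n,f)
E
```

```text
strip TL [0.5611 0.0527 0.07  ]
strip BL [ 0.5571 -0.1244  0.07  ]
lid TR [0.6453 0.0512 0.07  ]
disc [ 0.5067 -0.0809  0.08  ]
discL [ 0.4874 -0.0819  0.078 ]
discR [ 0.5259 -0.0819  0.078 ]
sq tl [0.4916 0.0304 0.08  ]
sq tr [0.5285 0.0289 0.08  ]
sq br [ 0.5262 -0.0095  0.08  ]
sq bl [ 0.4888 -0.0072  0.08  ]
case TL [0.4432 0.097  0.07  ]
case TR [0.679  0.0908 0.07  ]
side disc [ 0.5025 -0.0875  0.08  ]
side sq [0.5063 0.0073 0.08  ]
scene disc [ 0.5063 -0.0825  0.08  ]
scene sq [0.5122 0.0093 0.08  ]
wrist 1.8181818181818181
side 3.5294117647058822
scene 3.75
```

View pics/wrist0z.png

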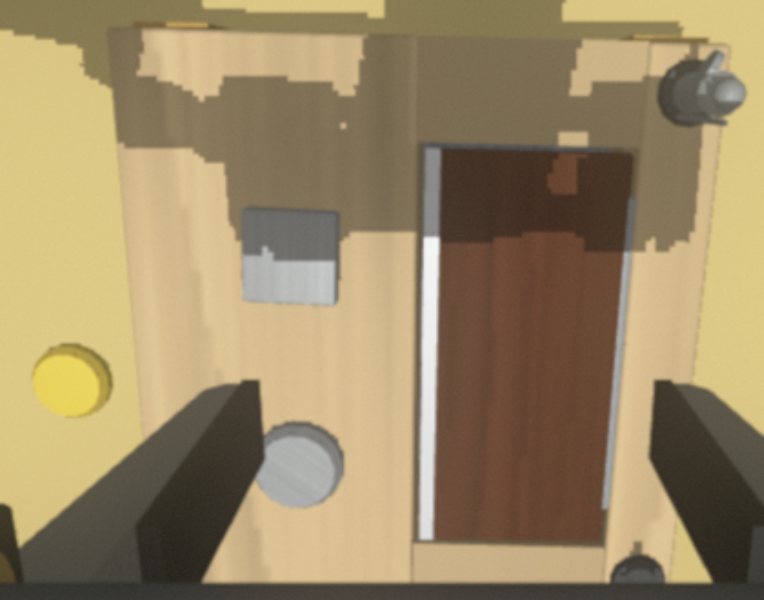

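View pics/side0z.png

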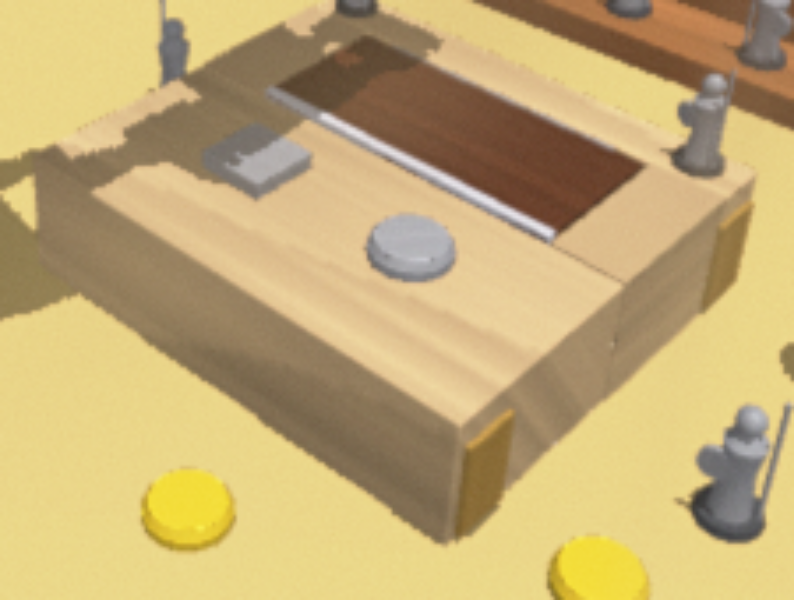

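Case origin comes out at about (0.556, -0.036) with yaw -1.4°. The round base is at case (-48, -46) mm and the square at y +46 mm, which fits the data given. I'll turn the tool about -88.6° so the closed fingers lie along the hinge and the wrist camera sits on the robot side, then move above the cover edge.

```bash
python3 -m pendant '[{"x":-0.002,"y":0.018,"z":0.01,"turn":-8.5},{"x":-0.0035,"y":0.0363,"z":0.03,"turn":-17},{"x":-0.0035,"y":0.0363,"z":0.05,"turn":-25.5},{"x":-0.0035,"y":0.0363,"z":0.06,"turn":-34},{"x":-0.0035,"y":0.0363,"z":0.06,"turn":-42.5},{"x":-0.0035,"y":0.0363,"z":0.06,"turn":-51},{"x":-0.0035,"y":0.0363,"z":0.06,"turn":-59.5},{"x":-0.0035,"y":0.0363,"z":0.06,"turn":-68},{"x":-0.0035,"y":0.0363,"z":0.06,"turn":-76.5},{"x":-0.0035,"y":0.0363,"z":0.06,"turn":-85}]' 0
python3 -m pendant '[{"turn":-3.6},{"turn":-3.6},{"turn":-3.6}]'
python3 - <<'E'
from h import *
s=get_state();print(s["t"],s["ee_pos"],s["tcp_rot"],s["width"],s["wrist_force"],s["joint_positions"])
c=camera_info("wrist");im=get_image("wrist")
O=np.array([.556,-.0358,0]);ex=np.array([.9997,-.0244,0]);ey=np.array([.0244,.9997,0])
for p in [(3,-87.5,70),(3,87.5,70),(86,87.5,70),(86,-87.5,70),(13,0,70),(-48,-46,80),(-120,-130,70),(-120,130,70)]:
    uv=proj(c,O+ex*p[0]/1e3+ey*p[1]/1e3+np.array([0,0,p[2]/1e3]));print(p,uv);cv2.circle(im,tuple(int(round(v)) for v in uv),3,(0,0,255),1)
cv2.imwrite("pics/w1.png",im)
cv2.imwrite("pics/s1.png",get_image("side"))
E
```

```text
t: 1.15
ee_pos: [0.5712, -0.0362, 0.1542]
tcp_rot: [[0.081, 0.997, -0.001], [0.997, -0.081, 0.0], [0.0, -0.001, -1.0]]
wrist_force: [-0.4, 0.1, 0.6]
width: 0.0141
1.15 [ 0.5712 -0.0362  0.1542] [[ 0.0811  0.9967 -0.0008]
 [ 0.9967 -0.0811  0.0002]
 [ 0.0002 -0.0008 -1.    ]] 0.014068612211897914 [-0.3792  0.0646  0.6121] [-0.2744  0.2044  1.6673  0.      1.2707 -1.764 ]
(3, -87.5, 70) [167.4224 233.0441]
(3, 87.5, 70) [453.9102 216.8897]
(86, 87.5, 70) [450.0632 339.8893]
(86, -87.5, 70) [185.7489 353.6111]
(13, 0, 70) [310.8656 240.7562]
(-48, -46, 80) [222.1401 145.1836]
(-120, -130, 70) [55.5397 17.035 ]
(-120, 130, 70) [541.6276 -14.3689]$[0]: bad value
```

View pics/w1.png

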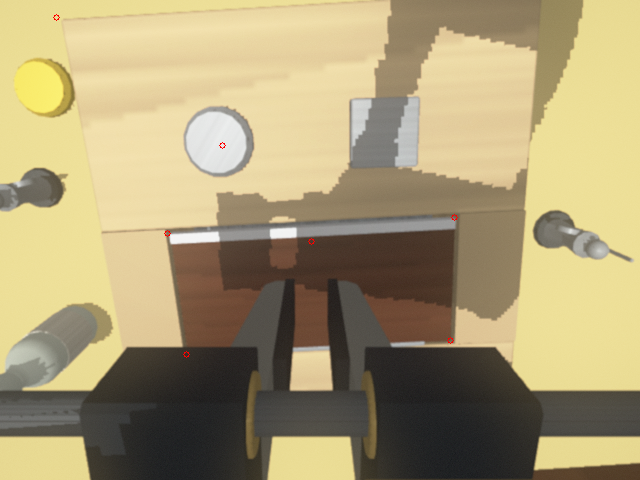

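View pics/s1.png

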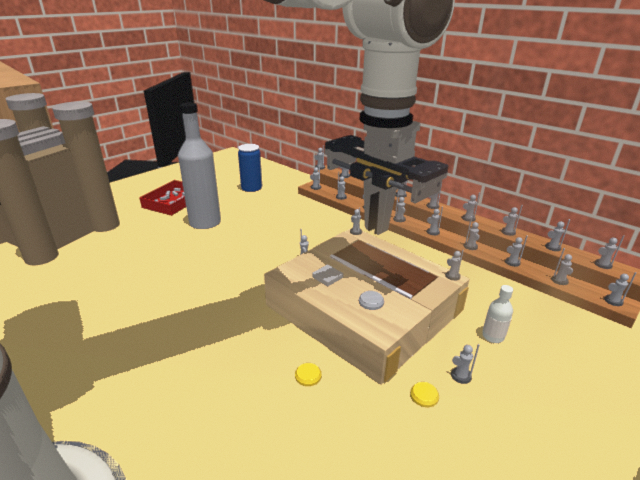

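The overlay matches the case to within about 2–3 mm, and nothing is disturbed. Next I finish the turn and descend to just above the strip.

```bash
python3 -m pendant '[{"x":0,"y":0,"z":0.03,"turn":-3.6},{"x":0,"y":0,"z":0.06,"turn":-3.6},{"x":0,"y":0,"z":0.073,"turn":-3.6},{"x":0,"y":0,"z":0.076,"turn":-3.6},{"x":0,"y":0,"z":0.076,"turn":-3.6}]' 0
python3 - <<'E'
from h import *
c=camera_info("wrist");print(ray(c,(218,141),.08))
im=get_image("wrist");cv2.imwrite("pics/w2.png",im)
E
```

```text
t: 1.75
ee_pos: [0.5717, -0.0364, 0.079]
tcp_rot: [[0.026, 1.0, 0.0], [1.0, -0.026, -0.0], [-0.0, 0.0, -1.0]]
wrist_force: [1.1, -0.3, -0.8]
width: 0.0005
[ 0.5045 -0.0704  0.08  ]
```

View pics/w2.png

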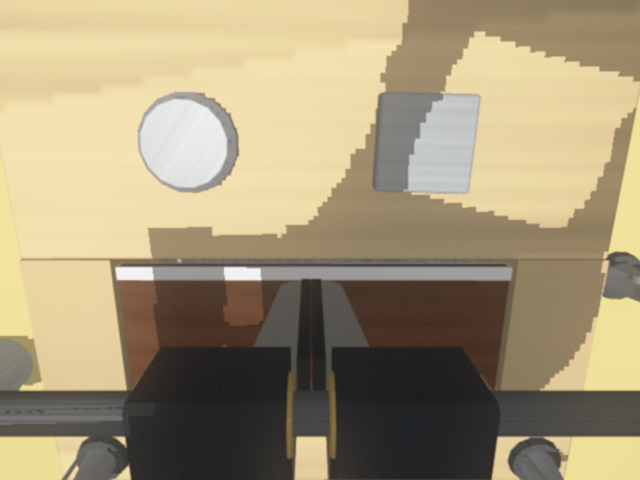

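The fingertips sit just behind the aluminium strip (rows 267–280), centred between the cover ends (117 to 511). Next I press in small steps.

```bash
python3 -m pendant '[{"x":0,"y":0,"z":0.004,"turn":0},{"x":0,"y":0,"z":0.008,"turn":0},{"x":0,"y":0,"z":0.01,"turn":0},{"x":0,"y":0,"z":0.012,"turn":0},{"x":0,"y":0,"z":0.013,"turn":0},{"x":0,"y":0,"z":0.013,"turn":0}]' 
python3 - <<'E'
from h import *
s=get_state();print(s["ee_pos"],s["wrist_force"])
E
```

```text
t: 2.4
ee_pos: [0.5721, -0.0365, 0.0661]
tcp_rot: [[0.025, 1.0, 0.001], [1.0, -0.025, -0.0], [-0.0, 0.001, -1.0]]
wrist_force: [1.0, -0.2, 4.1]
width: 0.0007
[ 0.5721 -0.0365  0.0661] [ 0.9986 -0.1678  4.0524]
```

```bash
python3 -m pendant '[{"x":0,"y":0,"z":0.001,"turn":0},{"x":0,"y":0,"z":0.002,"turn":0},{"x":0,"y":0,"z":0.002,"turn":0}]'
```

```text
t: 2.7
ee_pos: [0.5722, -0.0365, 0.0645]
tcp_rot: [[0.024, 1.0, 0.001], [1.0, -0.024, -0.0], [-0.0, 0.001, -1.0]]
wrist_force: [-0.2, -0.2, 8.0]
width: 0.0003
```

```bash
python3 -m pendant '[{"x":0,"y":0,"z":0.001,"turn":0},{"x":0,"y":0,"z":0.001,"turn":0}]'
```

```text
t: 2.9
ee_pos: [0.5723, -0.0365, 0.0643]
tcp_rot: [[0.024, 1.0, 0.001], [1.0, -0.024, -0.0], [-0.0, 0.001, -1.0]]
wrist_force: [-2.3, 0.6, 11.3]
width: 0.0005
```

That is the hard stop: force rose to 11 N with almost no travel. Now I let go, moving up and back.

```bash
python3 -m pendant '[{"x":0,"y":-0.005,"z":-0.04,"turn":0},{"x":0,"y":-0.02,"z":-0.08,"turn":0},{"x":0,"y":-0.06,"z":-0.1,"turn":0},{"x":-0.02,"y":-0.1,"z":-0.1,"turn":0},{"x":-0.045,"y":-0.12,"z":-0.1,"turn":0},{"x":-0.045,"y":-0.12,"z":-0.1,"turn":0},{"x":-0.045,"y":-0.12,"z":-0.1,"turn":0},{"x":-0.045,"y":-0.12,"z":-0.1,"turn":0}]'
python3 - <<'E'
from h import *
c=camera_info("wrist");cv2.imwrite("pics/w3.png",get_image("wrist"))
cv2.imwrite("pics/s3.png",get_image("side"))
print(proj(c,[.5055,-.082,.08]))
E
```

```text
t: 3.7
ee_pos: [0.4506, -0.0778, 0.1621]
tcp_rot: [[0.024, 1.0, -0.001], [1.0, -0.024, 0.001], [0.001, -0.001, -1.0]]
wrist_force: [0.1, -0.4, 0.1]
width: 0.0006
[306.6069 326.6832]
```

View pics/w3.png

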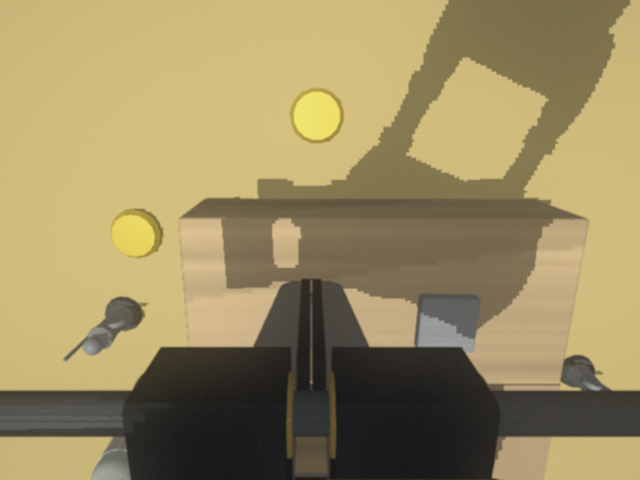

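View pics/s3.png

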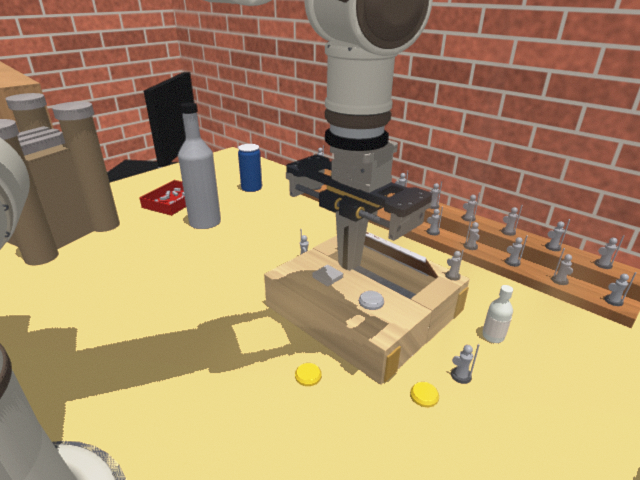

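The cover has popped open (side view, lid raised at about (400,250)) and the disc is unmoved at (372,298). I'll refine the disc's position using picture w2.

```bash
python3 - <<'E'
from h import *
c=camera_info("wrist");s=get_state()
T=np.array(c["extrinsics"]).copy();T[:3,3]+=np.array([.5717,-.0364,.079])-s["ee_pos"];c["extrinsics"]=T
O=np.array([.556,-.0358,0]);R=np.array([[.9997,-.0244,0],[.0244,.9997,0],[0,0,1]])
for n,uv,z in [("disc",(187,143),.08),("dl",(138,143),.08),("dr",(236,143),.08),("sqL",(373,191),.08),("stripL",(117,266),.07),("stripR",(511,266),.07)]:
    p=ray(c,uv,z);print(n,p,R@(p-O)*1e3)
t=O+R.T@np.array([-.095,-.0465,0]);print(t,s["ee_pos"])
E
```

```text
disc [ 0.505  -0.0825  0.08  ] [-49.8773 -47.9803  80.    ]
dl [ 0.5045 -0.1014  0.08  ] [-49.8825 -66.8436  80.    ]
dr [ 0.5054 -0.0637  0.08  ] [-49.8721 -29.1159  80.    ]
sqL [ 0.5254 -0.0107  0.08  ] [-31.2395  24.345   80.    ]
stripL [ 0.5576 -0.1216  0.07  ] [  3.648  -85.7281  70.    ]
stripR [0.5619 0.052  0.07  ] [ 3.7081 87.9091 70.    ]
[ 0.4599 -0.08    0.    ] [ 0.4508 -0.0777  0.1623]
```

```bash
python3 -m pendant '[{"x":-0.0025,"y":0,"z":0.03,"turn":0},{"x":-0.0025,"y":0,"z":0.06,"turn":0},{"x":-0.0025,"y":0,"z":0.08,"turn":0},{"x":-0.0025,"y":0,"z":0.087,"turn":0},{"x":-0.0025,"y":0,"z":0.087,"turn":0},{"x":-0.0025,"y":0,"z":0.087,"turn":0}]'
python3 - <<'E'
from h import *
im=get_image("side");cv2.imwrite("pics/s4.png",cv2.resize(im[180:400,250:500],None,fx=2.7,fy=2.7))
E
```

```text
t: 4.4
ee_pos: [0.4513, -0.081, 0.0765]
tcp_rot: [[0.024, 1.0, 0.001], [1.0, -0.024, -0.001], [-0.001, 0.001, -1.0]]
wrist_force: [0.2, 0.3, 0.1]
width: 0.0005
```

View pics/s4.png

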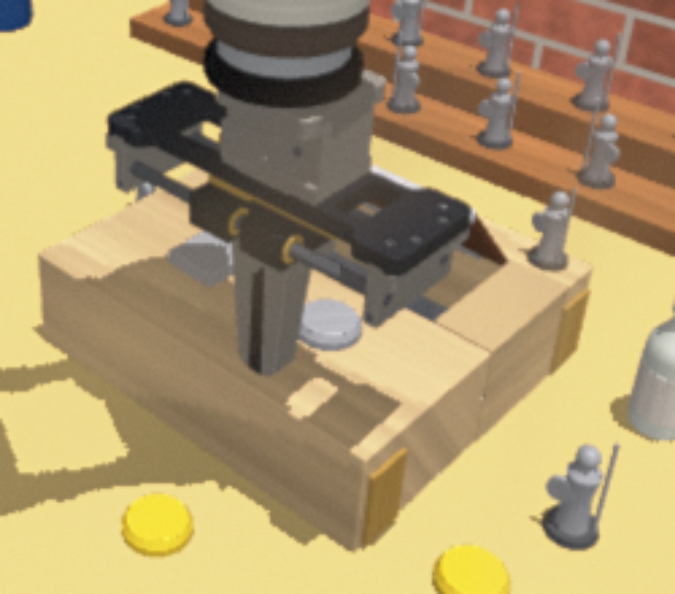

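The fingers are behind the disc, 6 mm above the deck and in line with it. I'll lower 2 mm and push along case +x.

```bash
python3 -m pendant '[{"x":0,"y":0.004,"z":0.002,"turn":0},{"x":0,"y":0.012,"z":0.002,"turn":0},{"x":0,"y":0.019,"z":0.002,"turn":0},{"x":0,"y":0.025,"z":0.002,"turn":0},{"x":0,"y":0.031,"z":0.002,"turn":0},{"x":0,"y":0.037,"z":0.002,"turn":0},{"x":0,"y":0.043,"z":0.002,"turn":0},{"x":0,"y":0.049,"z":0.002,"turn":0},{"x":0,"y":0.055,"z":0.002,"turn":0},{"x":0,"y":0.06,"z":0.002,"turn":0}]'
python3 - <<'E'
from h import *
im=get_image("side");cv2.imwrite("pics/s5.png",cv2.resize(im[180:400,250:500],None,fx=2.7,fy=2.7))
E
```

```text
t: 5.45
ee_pos: [0.5109, -0.0823, 0.0736]
tcp_rot: [[0.024, 1.0, 0.0], [1.0, -0.024, 0.0], [0.0, 0.0, -1.0]]
wrist_force: [-0.9, -0.3, -0.5]
width: 0.0003
```

View pics/s5.png

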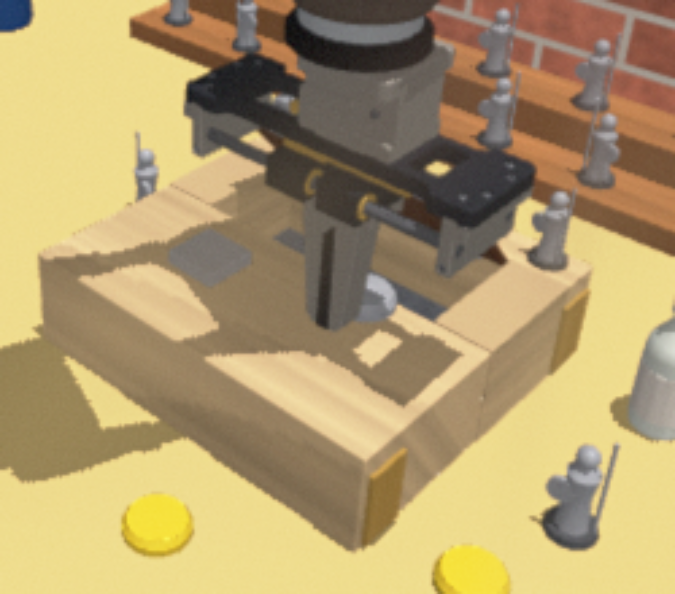

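The disc is moving straight ahead of the fingers. I'll carry on over the edge.

```bash
python3 -m pendant '[{"x":0,"y":0.005,"z":0,"turn":0},{"x":0,"y":0.01,"z":0,"turn":0},{"x":0,"y":0.015,"z":0,"turn":0},{"x":0,"y":0.02,"z":0,"turn":0},{"x":0,"y":0.025,"z":0,"turn":0},{"x":0,"y":0.03,"z":0,"turn":0},{"x":0,"y":0.035,"z":0,"turn":0},{"x":0,"y":0.04,"z":0,"turn":0},{"x":0,"y":0.044,"z":0,"turn":0},{"x":0,"y":0.044,"z":0,"turn":0}]'
python3 - <<'E'
from h import *
im=get_image("side");cv2.imwrite("pics/s6.png",cv2.resize(im[180:400,250:500],None,fx=2.7,fy=2.7))
E
```

```text
t: 6.5
ee_pos: [0.5549, -0.0835, 0.0737]
tcp_rot: [[0.024, 1.0, 0.0], [1.0, -0.024, -0.0], [-0.0, 0.0, -1.0]]
wrist_force: [-0.7, 0.4, -0.6]
width: 0.0003
```

View pics/s6.png

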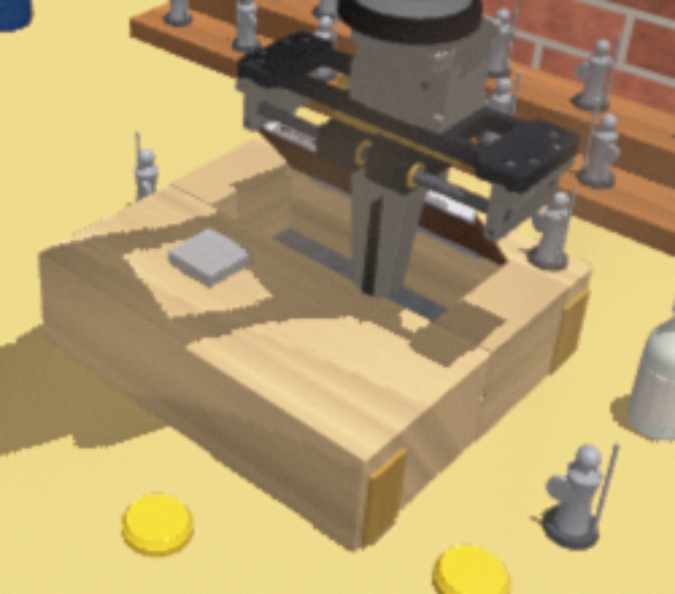

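The disc has gone over the edge. I back out, rise, and look inside with the wrist camera.

```bash
python3 -m pendant '[{"x":0,"y":-0.03,"z":0,"turn":0},{"x":0,"y":-0.06,"z":-0.03,"turn":0},{"x":0.02,"y":-0.08,"z":-0.07,"turn":0},{"x":0.047,"y":-0.08,"z":-0.1,"turn":0},{"x":0.047,"y":-0.06,"z":-0.12,"turn":0},{"x":0.047,"y":-0.06,"z":-0.12,"turn":0},{"x":0.047,"y":-0.06,"z":-0.12,"turn":0}]'
python3 - <<'E'
from h import *
cv2.imwrite("pics/w7.png",get_image("wrist"))
im=get_image("side");cv2.imwrite("pics/s7.png",cv2.resize(im[180:400,250:500],None,fx=2.7,fy=2.7))
E
```

```text
t: 7.25
ee_pos: [0.495, -0.035, 0.193]
tcp_rot: [[0.024, 1.0, -0.001], [1.0, -0.024, 0.0], [0.0, -0.001, -1.0]]
wrist_force: [-0.4, -0.4, -0.6]
width: 0.0006
```

View pics/w7.png

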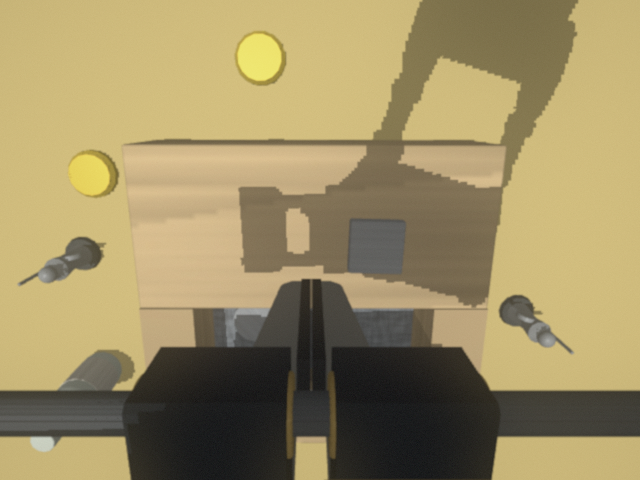

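View pics/s7.png

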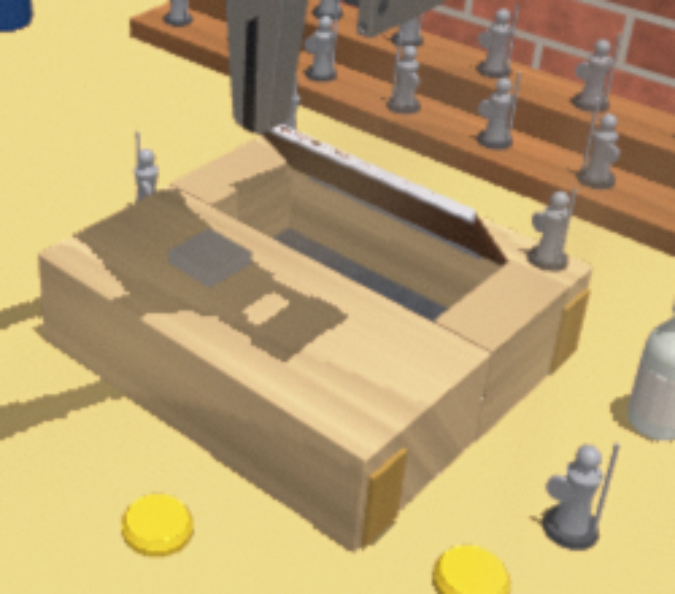

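The disc is lying in the compartment (wrist view, about (250,322)), and the deck is clear apart from the square base. Next I go above and beyond the lid's raised edge and approach its upper face.

```bash
python3 -m pendant '[{"x":0,"y":0.04,"z":0,"turn":0},{"x":0,"y":0.08,"z":0,"turn":0},{"x":0,"y":0.112,"z":0,"turn":0},{"x":0,"y":0.112,"z":0.03,"turn":0},{"x":0,"y":0.112,"z":0.045,"turn":0},{"x":0,"y":0.112,"z":0.052,"turn":0},{"x":0,"y":0.112,"z":0.052,"turn":0}]'
python3 - <<'E'
from h import *
im=get_image("side");cv2.imwrite("pics/s8.png",cv2.resize(im[180:400,250:500],None,fx=2.7,fy=2.7))
E
```

```text
t: 8.05
ee_pos: [0.6056, -0.0375, 0.1397]
tcp_rot: [[0.025, 1.0, -0.004], [1.0, -0.025, 0.001], [0.001, -0.004, -1.0]]
wrist_force: [0.1, 0.1, -0.1]
width: 0.0004
```

View pics/s8.png

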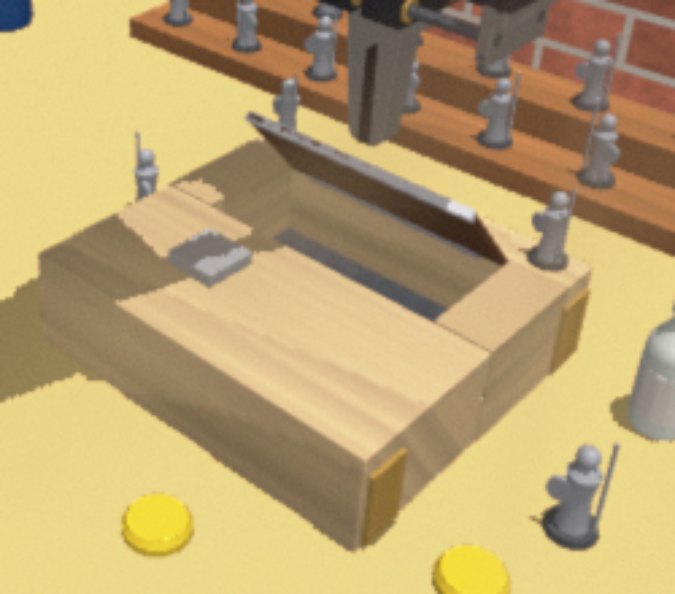

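Fingers are above the upper face, beyond the loose edge. Now I follow the cover's arc down to nearly flush.

```bash
python3 -m pendant '[{"x":0,"y":-0.001,"z":0.008,"turn":0},{"x":0,"y":-0.002,"z":0.014,"turn":0},{"x":0,"y":-0.008,"z":0.021,"turn":0},{"x":0,"y":-0.014,"z":0.028,"turn":0},{"x":0,"y":-0.018,"z":0.034,"turn":0},{"x":0,"y":-0.022,"z":0.041,"turn":0},{"x":0,"y":-0.025,"z":0.048,"turn":0},{"x":0,"y":-0.028,"z":0.055,"turn":0},{"x":0,"y":-0.030,"z":0.06,"turn":0},{"x":0,"y":-0.031,"z":0.064,"turn":0}]'
python3 - <<'E'
from h import *
im=get_image("side");cv2.imwrite("pics/s9.png",cv2.resize(im[180:400,250:500],None,fx=2.7,fy=2.7))
E
```

```text
t: 9.1
ee_pos: [0.5772, -0.0371, 0.0777]
tcp_rot: [[0.025, 1.0, 0.002], [1.0, -0.025, -0.0], [-0.0, 0.002, -1.0]]
wrist_force: [2.5, -0.0, 2.8]
width: 0.0005
```

View pics/s9.png

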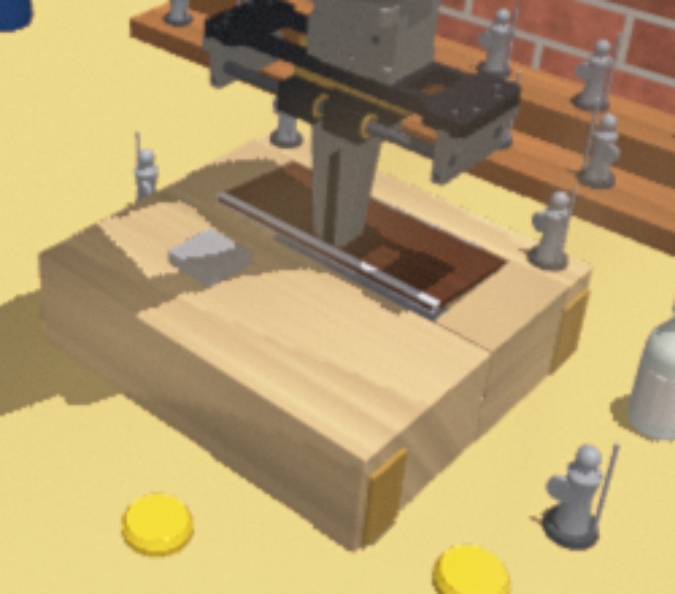

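The cover is nearly flush. Now I press past flush to the stop.

```bash
python3 -m pendant '[{"x":0,"y":-0.002,"z":0.004,"turn":0},{"x":0,"y":-0.004,"z":0.008,"turn":0},{"x":0,"y":-0.004,"z":0.011,"turn":0},{"x":0,"y":-0.004,"z":0.013,"turn":0},{"x":0,"y":-0.004,"z":0.015,"turn":0},{"x":0,"y":-0.004,"z":0.015,"turn":0}]'
```

```text
t: 9.75
ee_pos: [0.5729, -0.037, 0.0643]
tcp_rot: [[0.024, 1.0, 0.0], [1.0, -0.024, -0.0], [-0.0, 0.0, -1.0]]
wrist_force: [-1.2, 1.3, 13.4]
width: 0.0001
```

The tip is at the same height (0.0643) as at the first stop, with 13 N. I let go slowly, straight up.

```bash
python3 -m pendant '[{"x":0,"y":0,"z":0,"turn":0},{"x":0,"y":0,"z":-0.005,"turn":0},{"x":0,"y":0,"z":-0.012,"turn":0},{"x":0,"y":0,"z":-0.04,"turn":0},{"x":0,"y":0,"z":-0.08,"turn":0},{"x":0,"y":-0.02,"z":-0.12,"turn":0},{"x":0,"y":-0.06,"z":-0.14,"turn":0},{"x":0,"y":-0.1,"z":-0.15,"turn":0},{"x":0,"y":-0.1,"z":-0.15,"turn":0},{"x":0,"y":-0.1,"z":-0.15,"turn":0}]'
python3 - <<'E'
from h import *
cv2.imwrite("pics/s10.png",get_image("side"));cv2.imwrite("pics/c10.png",get_image("scene"))
print(get_state()["wrist_force"])
E
```

```text
t: 10.75
ee_pos: [0.4713, -0.0341, 0.2119]
tcp_rot: [[0.025, 1.0, -0.002], [1.0, -0.025, 0.0], [0.0, -0.002, -1.0]]
wrist_force: [-0.1, 0.0, -0.6]
width: 0.0005
[-0.0075  0.3153 -1.0453]
```

View pics/s10.png

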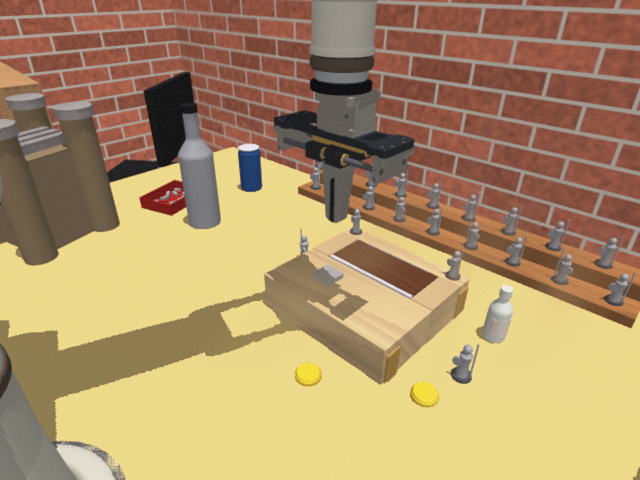

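View pics/c10.png

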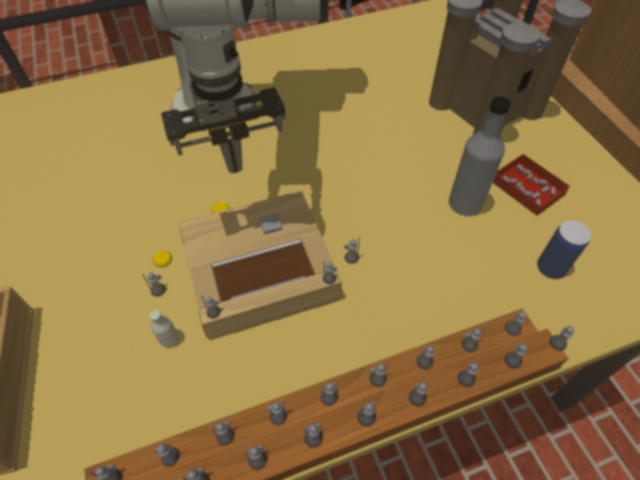

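The cover is flush, with the strip at (372,270) in the side view. The square base and all the figures are where they were, and the arm is clear.

```bash
python3 -c "
from cell import *
print(hand_in())"
```

```text
the job is handed in; nothing more can be done
None
```

The job is done and handed in at about 10.9 s of the 48 s allowed.

- **Opening:** I pressed the cover's loose edge to its stop (11 N) and let go. The side view showed it popped open.
- **Pushing:** With shut fingers I pushed the round base along case +x until it dropped into the compartment. The wrist picture showed it lying inside.
- **Closing:** I followed the cover's arc down and pressed it to the same stop, with the fingertips at z 0.0643 m both times and 13 N on this press. I then released it and moved clear.

The last side and scene pictures, taken about 0.8 s after release, show the cover flush and latched. The square base, the figures, the glue bottle and the yellow discs look unmoved. The arm was touching nothing, with about 1 N of residual wrist reading.

No check failed. My position estimates from different pictures differed by 2–5 mm, and the worst was a side-camera reading of the disc. One early command was refused for its format and moved nothing.

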